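Set the strain viewer to dark field

TASK

Get the strain viewer ready to check the smoky glass bottle bottom lying on it: press its lamp rocker fully over to on, and push the upright post of the analyser lever round with a fingertip until the one long mark of the scale stands in the middle of the lever's window. Push gently, do not pinch the post, and leave the bottle bottom and everything else on the bench where it is.

Things in the scene. Friction and masses are not known exactly. Their poses are not given: they have to be found in the camera images.
- viewer: Bench strain viewer (polariscope), fixed: grey light box, x -95 to +105, y -175 to +90 mm, top at 45 mm, round white window 90 mm; behind it a column (at x +85, top 130 mm) carries a level aluminium scale ring (136 mm outside, hole 98 mm, top at 115 mm) above the window. Origin: on the ring's axis at bench height; z up, x away from the robot at yaw 0 (it stands turned by up to 23 deg), y left.
- ring_axis (a point): Point on the vertical axis about which the analyser ring and its lever turn, 138 mm above the bench (half-way up the lever's post).
- long_mark (a point): Middle of the one long mark (17 mm long, 3 mm wide, radial) on top of the scale ring, 58.5 mm from the axis, 115 mm above the bench; the other marks are short (6 mm), every 10 deg. It lies towards the viewer's -x, -y.
- analyser (a joint): Angle of the dark steel ring that turns inside the scale ring with its lever (rad). 0 at one end of the scale, 1.571 with the long mark mid-window, limit 1.83; starts at 0.15 to 0.85. Grows anticlockwise from above: the lever points 125 deg + q from the viewer's +x, over the side facing the robot. No spring: friction holds it where left; about 1.5 N at the post moves it.
- lever_post (a point): Upright round black post, 12 mm diameter, 95 mm from the axis, from 122 to 154 mm above the bench; the point is on its centre line at 138 mm. It stands near the end of the lever, a flat steel arm 22 mm wide, top at 122 mm, that runs out over the scale to 101 mm from the axis, with a window 12 mm wide over the scale. Nothing else stands beside the post.
- rocker (a joint): Black lamp rocker switch, 40 mm (viewer's x) by 26 mm (its y), middle at x +50, y -135 mm of the viewer. 0 = off, 0.349 = on (stop). Off, its half towards the viewer's -x stands up 20 deg (outer end 63 mm above the bench); fully on, that half lies level, top at 56 mm, over a bezel with its top at 49 mm. No spring: friction holds it; about 2.5 N at point rocker_end moves it.
- rocker_end (a point): Top face of the rocker's half that must be pressed down, 14 mm from the rocker's middle line towards the viewer's -x; about 60 mm above the bench when off, 56 mm when on.
- bottle_bottom: Loose cut-off bottom of a smoky glass bottle, 66 mm in diameter, 22 mm high, on the window under the analyser; origin at the centre of its underside. To stay put.
- bead_gauge: Loose brass bead sizer plate, 26 x 66 x 4 mm, lying on the light box in front of the rocker; origin at the centre of its underside. To stay put.
- crucible: Loose mustard ceramic crucible, 80 mm across, 72 mm high, left of the viewer; origin at the centre of its underside. To stay put.
- mold_a: Loose graphite mold block 90 x 56 x 24 mm with two round cavities; origin at the centre of its underside. To stay put.
- mold_b: Loose graphite mold block 90 x 56 x 24 mm with three round cavities; origin at the centre of its underside. To stay put.
- marver_paddle: Loose graphite marver paddle with a wooden handle, 183 mm long, 55 mm wide, 18 mm high, lying in front of the viewer; origin on the bench under the inner end of its handle. To stay put.
- bead_jar: Loose small glass jar, 56 mm across, 65 mm high, right of the viewer; origin at the centre of its underside. To stay put.
- kiln_knob (a joint): Black knob on the front of the cream enamelled kiln controller at the far left of the bench; 0 at the start (rad). Not part of the job: to stay as it is.

How it is judged (in metres and radians):
At the end, for the whole second after the job is handed in: The analyser stands within 3 degrees of the long mark (joint 1.519 to 1.623) and at rest, the lamp rocker is at least 0.29 rad over, and the bottle bottom and the other six loose things are within 15 mm of where they stood (value of joint analyser between 1.519 and 1.623 rad and value of joint rocker above 0.29 rad and velocity of joint analyser between -0.05 and 0.05 rad/s and distance of each of bottle_bottom, bead_gauge, crucible, mold_a, mold_b, marver_paddle, bead_jar from where it was at the start of the episode below 0.015 m); the robot touches nothing.
It fails at once if the lever is pinched or pushed harder than 20 N (contact force between the fingers and analyser above 20 N).
It fails at once if a loose thing on the bench or viewer is lifted, carried or shoved more than 15 mm (distance of any of bottle_bottom, bead_gauge, crucible, mold_a, mold_b, marver_paddle, bead_jar from where it was at the start of the episode above 0.015 m).
It fails at once if the kiln controller's knob is turned (value of joint kiln_knob above 0.2 rad or value of joint kiln_knob below -0.2 rad).
It also fails if it takes over 48 s, if anything falls off the work surface, if the arm or the gripper's body presses on something with over 40 N, if the wrist force passes 120 N, or if a joint passes its speed limit or range.

ROBOT

A 7-joint arm with a two-finger parallel gripper is mounted at the origin on the work surface. World frame = base frame: x ahead of the robot, y to its left, z up, the work surface at z = 0. Lengths are in mm, angles in rad, forces in N, time in s.
With the tool pointing down it reaches from about 400 to 875 mm from the base axis. Payload 4.4 kg.
Tool frame: the origin (TCP) lies at the very end of the fingers, on their centre line; the grasp point (between the pads) lies 19 mm behind it; y points along the fingers, x is the direction in which the jaws open and shut, and the axes are right-handed (so a half turn about y gives the same grasp; the last joint's range is limited). The gripper opens to 85 mm and grips with 20 to 120 N. Pads are 22 mm wide; open, the fingers measure 114 mm over their backs; the gripper's body (76 mm by 85 mm) begins 54 mm behind the grasp point. The pads swing forward as they close: fully open they stand 13 mm farther back than shut.
Start: joints at [-1.298, 0.628, 0.038, 1.517, -0.027, 0.996, -0.02], TCP at [216.008, 613.073, 231.313] pointing down, gripper open.
Joint ranges: [-3.06, 3.06], [-0.37, 2.12], [-1.25, 1.32], [0.18, 2.47], [-1.1, 4.24], [0.23, 1.98], [-2.94, 2.94]. Speed limits (rad/s): [2.57, 2.57, 3.14, 3.14, 3.14, 3.14, 3.14].

INTERFACE

Orientations are given as [roll, pitch, yaw] about the fixed x, y, z axes, in that order (R = Rz(yaw) Ry(pitch) Rx(roll)).
In Python, from cell import readout, eyes, finish_job gives the robot as it stands. The module is installed in compiled form; this text tells all that it offers.
- The arm moves only by the tool apply_moves, never from a script. Its argument "commands" is a list that holds one entry, the list of rows, each a list of 6 numbers: the shift along the tool's x, y, z in units of 0.04 m (1.0 is 0.04 m), then the turn, a rotation vector about the tool's x, y, z in units of 5 degrees (1.0 is 5 degrees). A call has 1 to 8 rows; each row shifts and turns the pose as measured when the row begins, along the tool's axes as they then stand; what a row does not reach is not made up. A row lasts 1/12 s, in which the tool goes at most 41.7 mm and 7.16 degrees, less where a joint would pass 70% of its speed; a pose out of reach is approached as far as the arm can. A call with a number of a shift or a turn outside -1 to 1 is refused whole. A call with a gripper value outside its range is refused whole. "claw" is the finger opening in mm, from 0 to 85.4, set as the call begins (left out, the last holds). The fingers move at their own pace and stop on an object; the grip force is fixed at half the most. Time passes only in rows, so rows that do not move let the fingers close. It gives the time, the measured TCP pose, the force and the opening at its end, in the units of the state.
- readout.read_state(): the state, without advancing time (a new reading comes with each control period).
- eyes.get_image(name): name is "scene" or "side" or "wrist"; returns a dict with "image" (400x640x3 uint8, red, green, blue), "mtx" (3x3 intrinsics, pixels), "k1" (the pictures are not rectified: a ray, as slopes to the right and down, at radius r is drawn at 1 + k1 r^2 times it, then the intrinsics apply), "rvec" (rotation vector, rad) and "tvec" (3), from world to camera coordinates, as OpenCV has them. Camera axes: x right, y down, z forward; pixel columns grow to the right and rows downward; lengths in mm; the calibration is good to about 2 mm. A picture is of the moment at which its call begins. There is no depth.
- finish_job(): hands the job in, once; it reports no verdict.
The state is a dict: "clock": time; "qpos": joint angles; "qd": joint speeds; "tau": joint torques, N m; "eef_pos": TCP position; "tool_rot": TCP orientation; "force": force on the tool from outside, world axes, zero at the start; "torque": the same for the moment, N m; "width": finger opening in mm.
Only numpy, scipy, OpenCV 4.12 (cv2) and the standard library are available. Lean on these libraries where they do the work, as an engineer would, in place of code of your own. Each camera call takes 0.05 s, during which the arm holds its last target. There are 200 camera calls.

## Working session

There is one attempt and no reset: what is moved stays moved. The work goes in short steps, Python scripts to look and compute and a tool call to move; the robot and the scene stay as the last step left them, time stands still between calls to the robot, and variables do not carry over. Pictures are saved under pics/ and viewed, about 8 in all and at most 12, crops included, and the job is handed in when it is done.

Besides the shell and the picture viewer there is one more tool, called after "Emit:" by a JSON object that holds its "op" and its "data". apply_moves: Moves the arm, as the interface text tells. Shifts and turns lie within -1 to 1; 1 stands for 0.04 m of shift or 5 degrees of turn. Its arguments: {"type":"object","properties":{"commands":{"type":"array"},"claw":{"type":"number"}},"required":["commands"]}

```bash
mkdir -p pics; cat > h.py <<'E'
import numpy as np, cv2
from cell import readout, eyes, finish_job
from scipy.spatial.transform import Rotation as R
def shot(n,f):
    d=eyes.get_image(n); cv2.imwrite(f'pics/{f}.png',d['image'][:,:,::-1]); np.savez(f'pics/{f}.npz',**{k:np.array(d[k]) for k in ('mtx','k1','rvec','tvec')}); return d
def load(f): return {k:v for k,v in np.load(f'pics/{f}.npz').items()}
def dist(d): return np.array([float(d['k1']),0,0,0,0])
def proj(d,P): return cv2.projectPoints(np.float64(P).reshape(-1,1,3),d['rvec'],d['tvec'],d['mtx'],dist(d))[0].reshape(-1,2)
def ray(d,uv):
    # drawn = slope*(1+k1 r^2): same as OpenCV k1
    n=cv2.undistortPoints(np.float64(uv).reshape(-1,1,2),d['mtx'],dist(d)).reshape(-1,2)
    M=cv2.Rodrigues(d['rvec'])[0]; v=np.c_[n,np.ones(len(n))]@M; c=-M.T@d['tvec'].ravel(); return c,v
def atz(d,uv,z):
    c,v=ray(d,uv); return c+v*((z-c[2])/v[:,2])[:,None]
E
python3 - <<'E'
from h import *
import json
s=readout.read_state(); print({k:np.round(s[k],3).tolist() for k in s})
for n in ('scene','side'):
    d=shot(n,n+'0'); M=cv2.Rodrigues(d['rvec'])[0]; print(n,(-M.T@d['tvec'].ravel()).round(),d['k1'])
E
```

```text
{'clock': 0.0, 'qpos': [-1.298, 0.629, 0.038, 1.518, -0.027, 0.996, -0.02], 'qd': [-0.001, 0.001, -0.001, -0.0, 0.001, 0.0, 0.002], 'tau': [-0.0, -56.339, 1.226, -19.345, 0.011, 0.011, -0.0], 'eef_pos': [215.766, 612.491, 230.394], 'tool_rot': [-1.571, 0.002, 1.232], 'force': [-0.15, -0.945, 0.303], 'torque': [-0.047, 0.008, -0.019], 'width': 85.157}
scene [1459. -309.  961.] -0.10634390761095894
side [ 152. -637.  819.] -0.02535619466640873
```

View pics/scene0.png

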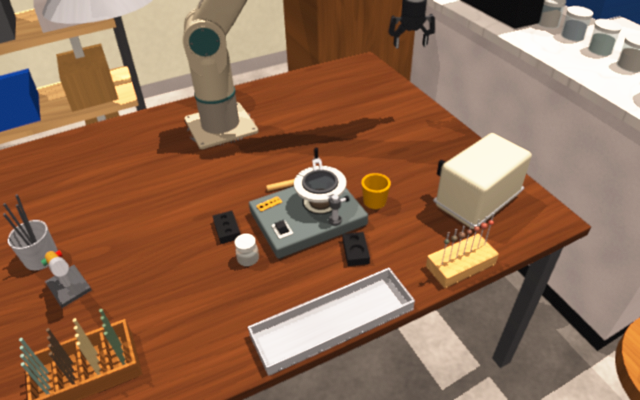

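View pics/side0.png

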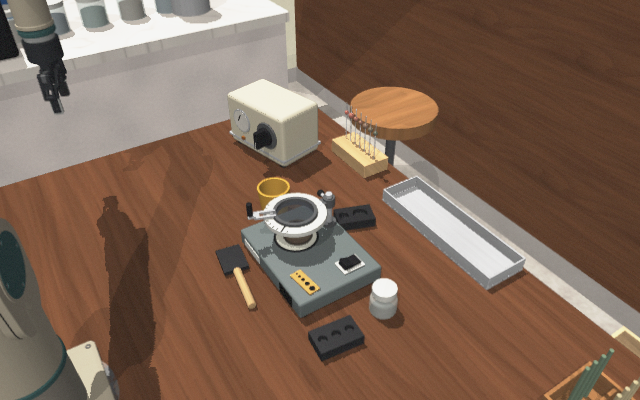

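The scene and side views show the viewer mid-bench. In the scene view the ring is at about (320,183), the post at (317,155) and the rocker at (282,229). In the side view the ring is at (295,213), the post at (250,209) and the rocker at (349,263). Next I'll enlarge both.

```bash
python3 - <<'E'
from h import *
a=cv2.imread('pics/scene0.png')[140:260,240:400]; b=cv2.imread('pics/side0.png')[180:300,235:395]
cv2.imwrite('pics/c0.png',np.vstack([cv2.resize(x,None,fx=5,fy=5,interpolation=cv2.INTER_CUBIC)[:600] for x in (b,)]))
cv2.imwrite('pics/c1.png',cv2.resize(a,None,fx=5,fy=5,interpolation=cv2.INTER_CUBIC))
E
```

```text
(no output)
```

View pics/c0.png

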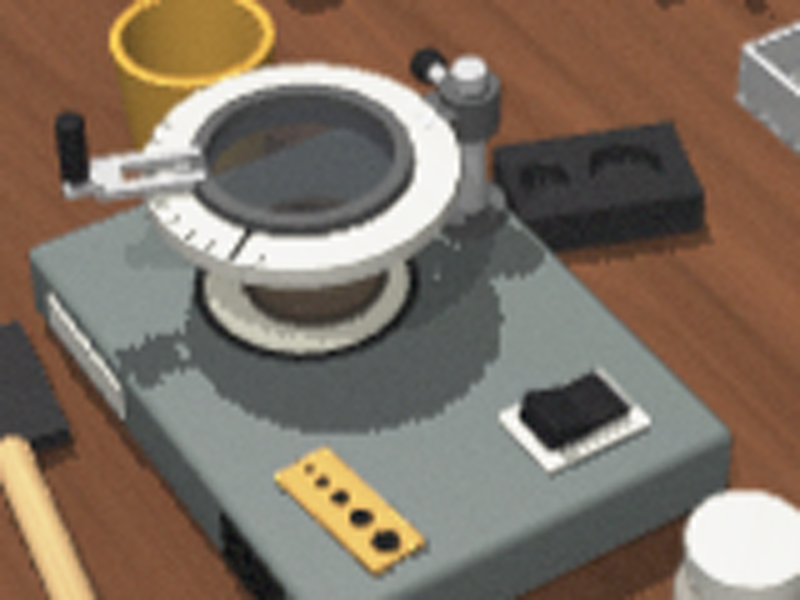

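View pics/c1.png

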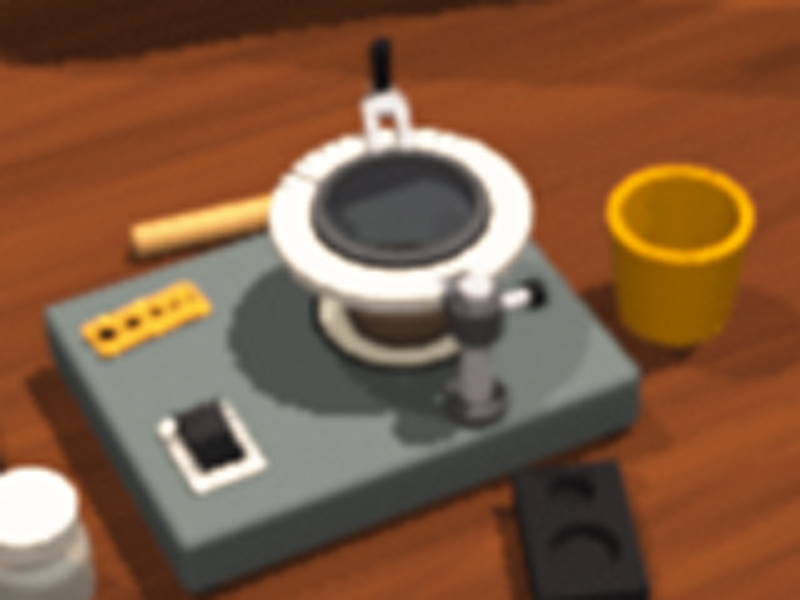

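```bash
cat > fit.py <<'E'
from h import *
from scipy.optimize import least_squares
S,C=load('side0'),load('scene0')
s=lambda u,v:(235+u/5,180+v/5); c=lambda u,v:(240+u/5,140+v/5)
def pol(r,a,z): return [r*np.cos(a),r*np.sin(a),z]
obs=[(S,s(32,255),(-95,90,45)),(S,s(730,435),(105,-175,45)),(C,c(48,312),(-95,-175,45)),(C,c(638,380),(105,90,45)),(C,c(188,545),(105,-175,45)),
 (S,s(575,421),(50,-135,49)),(C,c(214,446),(50,-135,49))]
ext=[(S,s,145,462,65,268),(C,c,268,534,128,298)]
th=np.linspace(0,2*np.pi,360); circ=np.c_[68*np.cos(th),68*np.sin(th),0*th+115]
def W(p,L): return np.c_[R.from_euler('z',p[2]).apply(np.float64(L).reshape(-1,3))[:,:2]+p[:2],np.float64(L).reshape(-1,3)[:,2]]
def res(p):
    r=[]
    for d,uv,L in obs: r+=list(proj(d,W(p,L))[0]-uv)
    for d,f,l,rr,t,b in ext:
        q=proj(d,W(p,circ)); L0=f(l,t); L1=f(rr,b); r+=[q[:,0].min()-L0[0],q[:,0].max()-L1[0],q[:,1].min()-L0[1],q[:,1].max()-L1[1]]
    for d,f,tp,bt in ((S,s,(71,121),(73,180)),(C,c,(380,46),(380,90))):
        a=np.radians(125)+p[3]; r+=list(proj(d,W(p,pol(95,a,154)))[0]-f(*tp))+list(proj(d,W(p,pol(95,a,122)))[0]-f(*bt))
    a=np.radians(125)+np.pi/2; r+=list(proj(S,W(p,pol(58.5,a,115)))[0]-s(242,244))
    return np.array(r)
if __name__=='__main__':
    o=least_squares(res,[550,0,0,.5],x_scale=[100,100,1,1]); p=o.x; print(p.round(4),np.degrees(p[2]).round(2)); print(res(p).round(1))
    np.save('p.npy',p)
    for n,L in (('rocker_end',(36,-135,60)),('rockermid',(50,-135,56)),('gauge?',(-50,-120,49))): print(n,W(p,L).round(1))
    for a in (p[3],1,1.3,1.571): print('post',round(a,3),W(p,pol(95,np.radians(125)+a,138)).round(1), 'pushdir deg',np.degrees(p[2]+a).round()+215)
    print('long',W(p,pol(58.5,np.radians(215),115)).round(1))
    print('crucible~',atz(C,[c(680,215)],72).round(),'gauge corners',atz(S,[s(325,448),s(425,542),s(375,573),s(277,478)],49).round(1).tolist())
    print('jar',atz(S,[s(740,540)],65).round())
E
python3 fit.py
```

```text
[5.547470e+02 1.125556e+02 2.500000e-03 6.161000e-01] 0.14
[-1.5 -2.5  2.  -1.3 -2.2 -1.4  1.1 -1.5 -2.   0.6  0.2 -1.3 -1.1 -0.4
 -0.7  0.2 -1.  -0.5  0.1 -1.1  0.  -0.3 -0.1 -0.7  0.9 -0.5 -0.7 -0.8
 -0.3 -0.3  0.  -0.3]
rocker_end [[591.1 -22.4  60. ]]
rockermid [[605.1 -22.3  56. ]]
gauge? [[505.   -7.6  49. ]]
post 0.616 [[465.2 144.4 138. ]] pushdir deg 250.0
post 1 [[459.8 108.5 138. ]] pushdir deg 272.0
post 1.3 [[465.3  80.6 138. ]] pushdir deg 290.0
post 1.571 [[477.1  57.9 138. ]] pushdir deg 305.0
long [[506.9  78.9 115. ]]
crucible~ [[585. 268.  72.]] gauge corners [[507.5, 16.8, 49.0], [515.0, -48.4, 49.0], [490.1, -51.6, 49.0], [482.7, 12.7, 49.0]]
jar [[ 611. -125.   65.]]
```

Emit:
{"op": "apply_moves", "data": {"commands": [[[-0.53,0,-0.66,0,1,0],[-0.47,0,-0.7,0,1,0],[-0.4,0,-0.75,0,1,0],[-0.35,0,-0.78,0,1,0],[-0.28,0,-0.8,0,1,0],[-0.2,0,-0.83,0,1,0],[-0.12,0,-0.85,0,1,0],[-0.06,0,-0.85,0,1,0]]], "claw": 0}}

```text
clock: 0.77
eef_pos: [353.7, 378.1, 225.2]
tool_rot: [-1.566, 0.008, 0.52]
force: [-0.1, -1.2, -1.0]
width: -0.2
```

Emit:
{"op": "apply_moves", "data": {"commands": [[[0.05,0.1,-0.85,0,1,0],[0.1,0.1,-0.85,0,1,0],[0.2,0.15,-0.83,0,1,0],[0.25,0.15,-0.8,0,1,0],[0.33,0.15,-0.78,0,1,0],[0.4,0.1,-0.6,0,1,0],[0,0,0,0,0,0],[0,0,0,0,0,0]]]}}

```text
clock: 1.43
eef_pos: [467.5, 193.2, 192.5]
tool_rot: [-1.576, 0.007, -0.046]
force: [-0.1, 0.8, -0.3]
width: -0.3
```

```bash
python3 - <<'E'
from h import *
p=np.load('p.npy'); s=readout.read_state(); print({k:np.round(s[k],3).tolist() for k in ('clock','eef_pos','tool_rot','force','qpos')})
d=shot('wrist','w0')
for z in (115,): print(proj(d,[[p[0],p[1],115],[465,144,154],[465,144,122]]).round())
E
```

```text
{'clock': 1.433, 'eef_pos': [467.53, 193.181, 192.52], 'tool_rot': [-1.576, 0.007, -0.046], 'force': [-0.059, 0.839, -0.319], 'qpos': [-0.712, 0.508, 0.385, 1.957, -0.274, 0.736, -0.211]}
[[444. 310.]
 [316. 308.]
 [316. 281.]]
```

View pics/w0.png

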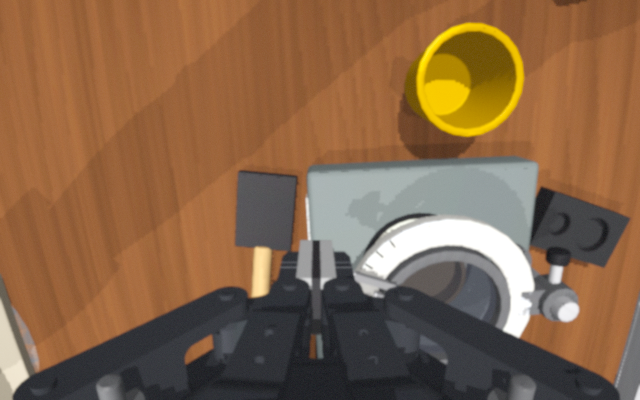

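The wrist view shows the closed fingers at (316,260), between the crucible and the ring. The lever emerges at (370,283) and the post is hidden behind the fingers, which fits my estimate. I'll lower the tool and approach the post.

Emit:
{"op": "apply_moves", "data": {"commands": [[[0,0.4,0,0,-0.5,0],[0,0.4,0,0,0,0],[0,0.4,0,0,0,0],[0,0.25,-0.2,0,0,0],[0,0,-0.2,0,0,0],[0,0,-0.15,0,0,0],[0,0,-0.15,0,0,0],[0,0,0,0,0,0]]]}}

```text
clock: 2.15
eef_pos: [464.5, 173.5, 134.1]
tool_rot: [-1.569, 0.007, 0.021]
force: [0.5, -0.1, 0.2]
width: 0.1
```

Emit:
{"op": "apply_moves", "data": {"commands": [[[0,0,-0.12,0,0,0],[0,0,-0.12,0,0,0],[0,0,-0.12,0,0,0],[0,0,-0.12,0,0,0],[0,0,-0.12,0,0,0],[0,0,-0.12,0,0,0],[0,0,-0.12,0,0,0],[0,0,0,0,0,0]]]}}

```text
clock: 2.82
eef_pos: [463.7, 140.2, 136.1]
tool_rot: [-1.564, 0.008, 0.024]
force: [0.1, 1.6, -0.9]
width: 0.1
```

```bash
python3 - <<'E'
from h import *
a=shot('side','s1')['image'][170:290,215:375,::-1]
cv2.imwrite('pics/s1c.png',cv2.resize(a,None,fx=5,fy=5,interpolation=cv2.INTER_CUBIC))
E
```

```text
(no output)
```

View pics/s1c.png

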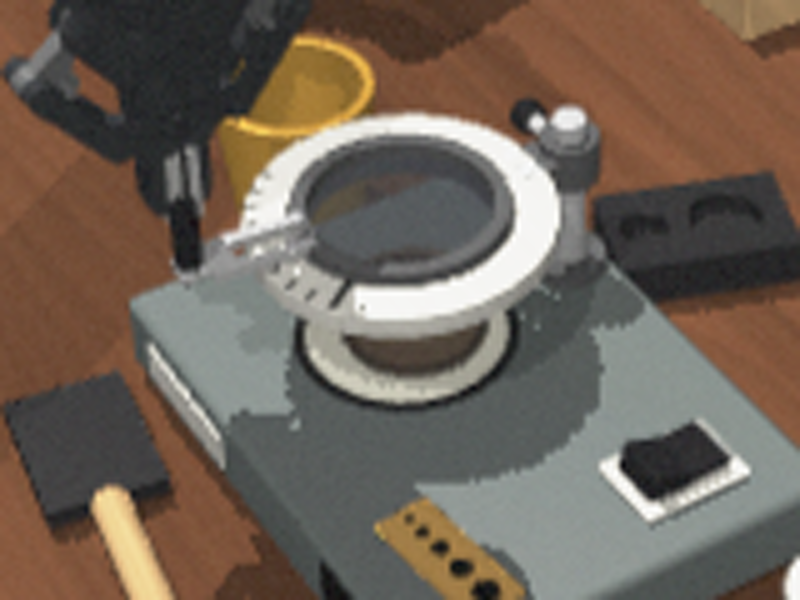

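The post has moved and stands in front of the finger. Its base is at crop (187,275) and its top at (184,205), and the force is 1.6 N.

```bash
python3 - <<'E'
from fit import *
p=np.load('p.npy'); d=load('s1'); f=lambda u,v:(215+u/5,170+v/5)
for uv,z in (((187,272),122),((184,207),154)):
    P=atz(d,[f(*uv)],z)[0]; v=P[:2]-p[:2]; print(P.round(1),np.hypot(*v).round(1),'q',(np.arctan2(v[1],v[0])-p[2]-np.radians(125))%(2*np.pi))
E
```

```text
[456.  116.7 122. ] 98.9 q 0.9157028578850666
[458.6 118.5 154. ] 96.3 q 0.8957153295065896
```

Emit:
{"op": "apply_moves", "data": {"commands": [[[0,0.03,-0.12,0,0,0],[0,0.03,-0.12,0,0,0],[0,0,-0.12,0,0,0],[0,0,-0.12,0,0,0],[0.02,0,-0.12,0,0,0],[0.02,0,-0.12,0,0,0],[0.02,0,-0.12,0,0,0],[0.02,0,-0.12,0,0,0]]]}}

```text
clock: 3.53
eef_pos: [469.9, 99.5, 133.3]
tool_rot: [-1.563, 0.004, 0.025]
force: [0.7, 2.2, 0.9]
width: 0.1
```

Emit:
{"op": "apply_moves", "data": {"commands": [[[0.05,0,-0.1,0,0,0],[0.05,0,-0.1,0,0,0],[0.05,0,-0.1,0,0,0],[0,0,0,0,0,0]]]}}

```text
clock: 3.87
eef_pos: [477.0, 84.4, 133.2]
tool_rot: [-1.564, 0.005, 0.023]
force: [-0.2, -0.3, -0.4]
width: -0.0
```

```bash
python3 - <<'E'
from h import *
a=shot('side','s2')['image'][180:260,225:345,::-1]
cv2.imwrite('pics/s2c.png',cv2.resize(a,None,fx=6.5,fy=6.5,interpolation=cv2.INTER_CUBIC))
E
```

```text
(no output)
```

View pics/s2c.png

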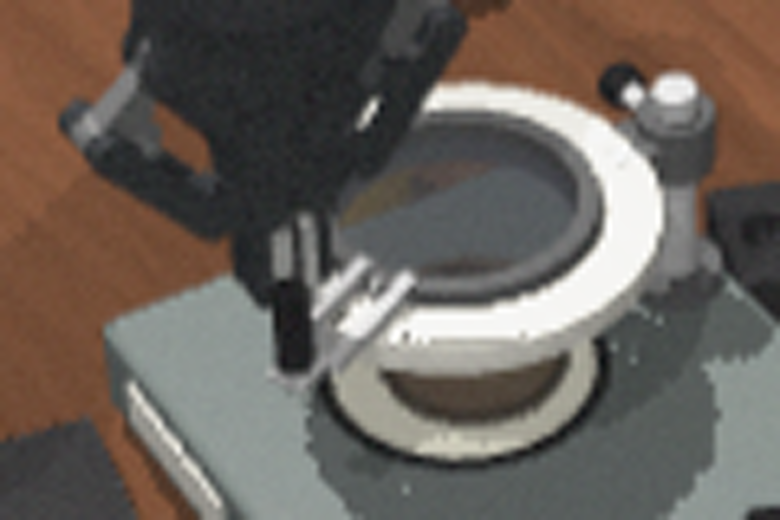

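The post base is at crop (293,372) and its top at (291,283). The finger hides part of the window, so I'll work out the angle from the post.

```bash
python3 - <<'E'
from fit import *
p=np.load('p.npy'); d=load('s2'); f=lambda u,v:(225+u/6.5,180+v/6.5)
for uv,z in (((293,370),122),((291,285),154)):
    P=atz(d,[f(*uv)],z)[0]; v=P[:2]-p[:2]; print(P.round(1),np.hypot(*v).round(1),'q',(np.arctan2(v[1],v[0])-p[2]-np.radians(125))%(2*np.pi))
for q in (1.45,1.5,1.571): print(q,[((proj(d,W(p,pol(95,np.radians(125)+q,z)))[0]-(225,180))*6.5).round().tolist() for z in (122,154)])
print('mark',[((proj(d,W(p,pol(r,np.radians(215),115)))[0]-(225,180))*6.5).round().tolist() for r in (50,67)])
E
```

```text
[468.8  63.8 122. ] 98.8 q 1.4733069437236708
[471.4  65.4 154. ] 95.8 q 1.4718627766864056
1.45 [[294.0, 360.0], [287.0, 281.0]]
1.5 [[307.0, 365.0], [300.0, 286.0]]
1.571 [[326.0, 371.0], [320.0, 292.0]]
mark [[391.0, 299.0], [368.0, 332.0]]
```

Emit:
{"op": "apply_moves", "data": {"commands": [[[0.03,0,-0.07,0,0,0],[0.03,0,-0.06,0,0,0],[0,0,-0.05,0,0,0],[0,0,0,0,0,0]]]}}

```text
clock: 4.25
eef_pos: [480.7, 77.8, 133.2]
tool_rot: [-1.563, 0.003, 0.025]
force: [-0.9, -0.5, -0.2]
width: 0.2
```

Emit:
{"op": "apply_moves", "data": {"commands": [[[0,0,0.3,0,0,0],[0,0,0.5,0,0,0],[0,0,0.8,0,0,0],[0,0,0.5,0,0,0],[0,0,0,0,0,0]]]}}

```text
clock: 4.67
eef_pos: [479.9, 160.0, 133.6]
tool_rot: [-1.567, 0.001, 0.017]
force: [1.1, 0.4, 0.4]
width: 0.3
```

```bash
python3 - <<'E'
from h import *
a=shot('side','s3')['image'][190:245,240:320,::-1]
cv2.imwrite('pics/s3c.png',cv2.resize(a,None,fx=10,fy=10,interpolation=cv2.INTER_CUBIC))
E
```

```text
(no output)
```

View pics/s3c.png

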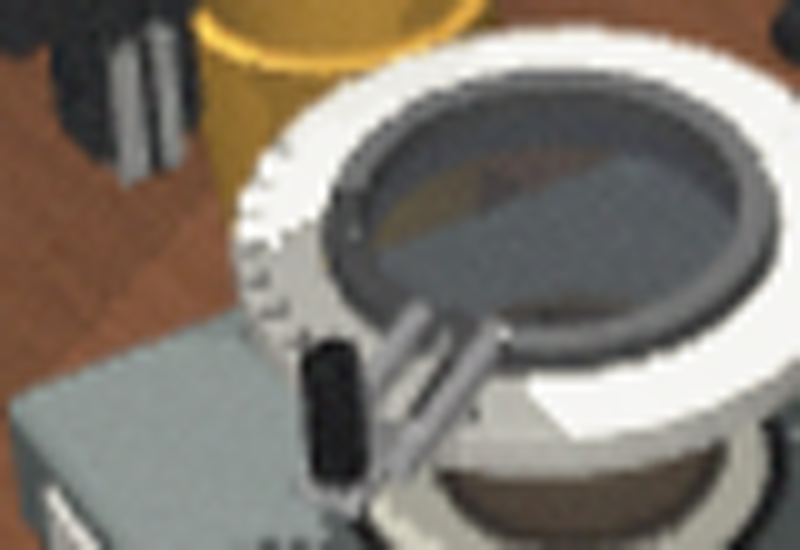

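The long mark now shows in the window as a dark line from about (450,345) to (422,390), to the right of the middle. The rail ends are at (420,312) and (490,335). The post base is at (337,485) and its top at (330,345).

```bash
python3 - <<'E'
from fit import *
p=np.load('p.npy'); d=load('s3'); f=lambda u,v:(240+u/10,190+v/10)
def q(P): v=np.array(P)[:2]-p[:2]; return np.hypot(*v).round(1),((np.arctan2(v[1],v[0])-p[2]-np.radians(125))%(2*np.pi)).round(3)
for n,uv,z in (('base',(337,483),122),('top',(331,350),154),('mark in',(450,345),115),('mark out',(422,390),115)): print(n,q(atz(d,[f(*uv)],z)[0]))
A=atz(d,[f(420,312),f(490,335)],122); print('rails',q(A[0]),q(A[1]),q(A.mean(0)),np.linalg.norm(A[0]-A[1]))
B=atz(d,[f(375,375),f(400,475)],122); print(q(B[0]),q(B[1]))
im=cv2.resize(cv2.imread('pics/s3.png')[180:260,235:335],None,fx=8,fy=8,interpolation=cv2.INTER_CUBIC)
t=lambda L,q0=0:((proj(d,W(p,L))-(235,180))*8+4).astype(int)
def seg(r,o,z,a,col):
    rot=lambda x,y:[x*np.cos(a)-y*np.sin(a),x*np.sin(a)+y*np.cos(a),z]
    P=t([rot(r[0],o),rot(r[1],o)]); cv2.line(im,tuple(map(int,P[0])),tuple(map(int,P[1])),col,1)
im2=im.copy(); a=np.radians(125)+1.50
for o in (-11,-6,6,11): seg((49,101),o,122,a,(0,0,255))
seg((50,67),0,115,np.radians(215),(0,255,0))
cv2.imwrite('pics/o3.png',np.hstack([im2[150:550,100:500],im[150:550,100:500]]))
E
```

```text
base (np.float64(99.2), np.float64(1.559))
top (np.float64(95.9), np.float64(1.551))
mark in (np.float64(46.1), np.float64(1.519))
mark out (np.float64(60.9), np.float64(1.545))
rails (np.float64(47.1), np.float64(1.383)) (np.float64(47.9), np.float64(1.73)) (np.float64(46.8), np.float64(1.558)) 16.424203946879498
(np.float64(67.9), np.float64(1.444)) (np.float64(92.8), np.float64(1.672))
```

View pics/o3.png

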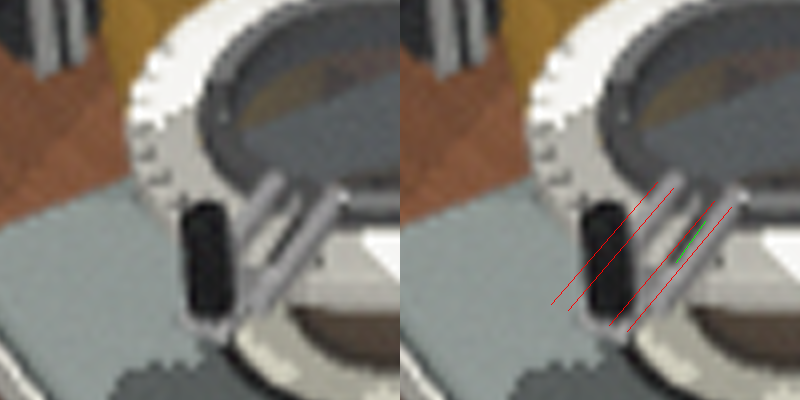

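Measured with the same model, the lever is at about 1.557 and the mark at about 1.54, so they agree within tolerance. I'll go up and over to the rocker, and check the ring from there with the wrist camera.

Emit:
{"op": "apply_moves", "data": {"commands": [[[0,-0.8,0,0,0,0],[0,-0.8,0,0,0,0],[0.4,0,-0.8,0,0,0],[0.5,0,-0.8,0,0,0],[0.5,0,-0.8,0,0,0],[0.5,0,-0.8,0,0,0],[0.5,0,-0.8,0,0,0],[0.3,0,-0.5,0,0,0]]]}}

```text
clock: 5.38
eef_pos: [590.0, -31.3, 199.3]
tool_rot: [-1.576, 0.008, 0.026]
force: [0.5, -0.8, -0.8]
width: 0.3
```

Emit:
{"op": "apply_moves", "data": {"commands": [[[0,0,0,0,0,0]]]}}

```text
clock: 5.47
eef_pos: [591.6, -40.2, 199.6]
tool_rot: [-1.582, 0.005, 0.017]
force: [-0.5, -0.4, 0.1]
width: 0.0
```

```bash
python3 - <<'E'
from h import *
p=np.load('p.npy'); d=shot('wrist','w1')
print(readout.read_state()['eef_pos'],proj(d,[[591,-22,60],[p[0],p[1],115],[506.9,78.9,115]]).round())
E
```

```text
[590.30282684 -38.85203694 199.37789156] [[316. 162.]
 [257. -53.]
 [177.   9.]]
```

View pics/w1.png

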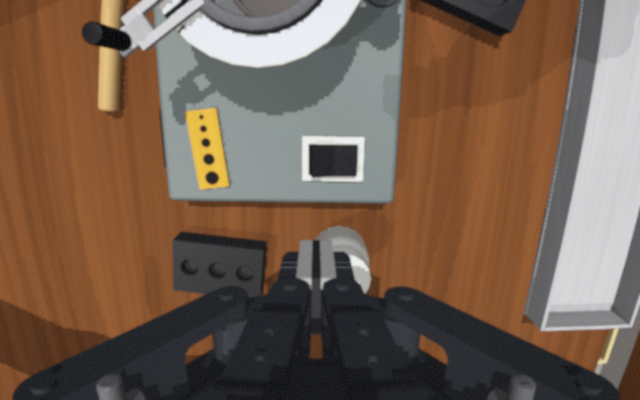

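The bezel centre is at (333,159) and the rocker spans columns 309 to 357. The lever window is near (165,18). I'll convert these to world positions and enlarge the window.

```bash
python3 - <<'E'
from fit import *
d=load('w1'); print('bezel',atz(d,[(333,159)],49).round(1), atz(d,[(302,159),(364,159)],49).round(1).tolist(), proj(d,[readout.read_state()['eef_pos']]))
im=cv2.resize(cv2.imread('pics/w1.png')[0:65,70:230],None,fx=5,fy=5,interpolation=cv2.INTER_CUBIC); cv2.imwrite('pics/w1c.png',im)
E
```

```text
bezel [[604.8 -21.1  49. ]] [[579.0, -21.6, 49.0], [630.6, -20.6, 49.0]] [[313.0106718 256.3515117]]
```

View pics/w1c.png

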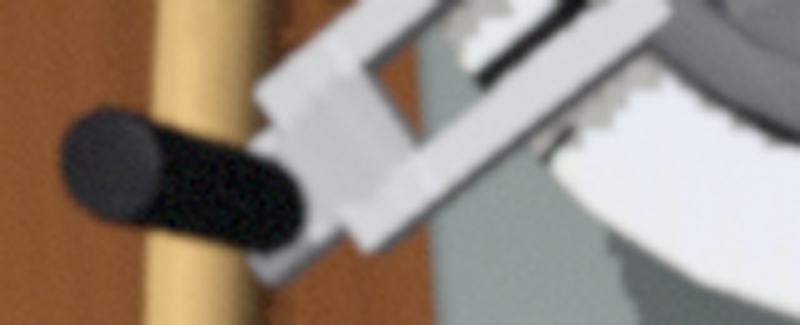

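The window's outer corners are at about (365,65) and (425,140). The wide shoulder corners are at (258,95) and (375,250), and the mark's outer end is at (487,77).

```bash
python3 - <<'E'
from fit import *
p=np.load('p.npy'); d=load('w1'); f=lambda u,v:(70+(u-2)/5,(v-2)/5)
def q(P): v=np.array(P)[:2]-p[:2]; return np.hypot(*v).round(1),((np.arctan2(v[1],v[0])-p[2]-np.radians(125))%(2*np.pi)).round(3)
for a,b in (((258,95),(375,250)),((365,65),(425,140))):
    A=atz(d,[f(*a),f(*b)],122); print(np.linalg.norm(A[0]-A[1]).round(1),q(A[0]),q(A[1]),q(A.mean(0)))
print('post top',q(atz(d,[f(112,165)],154)[0]))
print('mark',q(atz(d,[f(487,77)],115)[0]),q(atz(d,[f(580,5)],115)[0]))
E
```

```text
21.9 (np.float64(88.8), np.float64(1.42)) (np.float64(87.8), np.float64(1.669)) (np.float64(87.7), np.float64(1.544))
10.8 (np.float64(75.6), np.float64(1.464)) (np.float64(74.7), np.float64(1.607)) (np.float64(75.0), np.float64(1.535))
post top (np.float64(94.7), np.float64(1.544))
mark (np.float64(65.7), np.float64(1.553)) (np.float64(51.5), np.float64(1.555))
```

In this view the lever is at about 1.541 and the mark at 1.554, so q is about 1.56, inside the band. Next I'll press the rocker.

Emit:
{"op": "apply_moves", "data": {"commands": [[[0,0.5,0.2,0.1,0,0],[0,0.7,0.24,0,0,0],[0,0.7,0,0,0,0],[0,0.6,0,0,0,0],[0,0.5,0,0,0,0],[0,0.15,0,0,0,0],[0,0,0,0,0,0]]]}}

```text
clock: 6.1
eef_pos: [584.0, -23.3, 70.0]
tool_rot: [-1.571, 0.009, 0.013]
force: [-0.8, -0.2, 1.2]
width: -0.4
```

Emit:
{"op": "apply_moves", "data": {"commands": [[[0.13,0,0.05,0,0,0],[0,0.1,0,0,0,0],[0,0.1,0,0,0,0],[0,0.1,0,0,0,0],[0,0,0,0,0,0]]]}}

```text
clock: 6.52
eef_pos: [590.9, -20.7, 61.4]
tool_rot: [-1.571, 0.005, 0.014]
force: [0.1, -0.0, 0.9]
width: -0.1
```

Emit:
{"op": "apply_moves", "data": {"commands": [[[-0.03,0.08,0,0,0,0],[0,0.08,0,0,0,0],[0,0.08,0,0,0,0],[0,0,0,0,0,0]]]}}

```text
clock: 6.85
eef_pos: [590.5, -20.9, 56.9]
tool_rot: [-1.57, 0.002, 0.013]
force: [1.0, 0.5, 0.8]
width: 0.2
```

Emit:
{"op": "apply_moves", "data": {"commands": [[[0,0.06,0,0,0,0],[0,0.06,0,0,0,0],[0,0.06,0,0,0,0]]]}}

```text
clock: 7.1
eef_pos: [591.4, -21.0, 55.8]
tool_rot: [-1.567, -0.002, 0.013]
force: [-7.5, 0.7, 25.3]
width: -0.1
```

The reaction reached 25 N at z = 55.8, which is the stop. I'll lift off and look.

Emit:
{"op": "apply_moves", "data": {"commands": [[[0,-0.3,0,0,0,0],[0,-0.8,0,0,0,0],[0,-0.9,0,0,0,0],[0,-0.9,0,0,0,0],[0,-0.9,0,0,0,0],[0,-0.5,-0.5,0,0,0],[0,0,-0.7,0,0,0],[0,0,0,0,0,0]]]}}

```text
clock: 7.77
eef_pos: [592.8, -69.9, 234.0]
tool_rot: [-1.568, -0.004, 0.016]
force: [-1.0, -0.9, -0.3]
width: -0.2
```

```bash
python3 - <<'E'
from h import *
s=readout.read_state(); print(s['eef_pos'],s['force'])
shot('side','s4'); d=shot('wrist','w2'); shot('scene','c2')
a=cv2.imread('pics/s4.png'); b=cv2.imread('pics/w2.png')
z=lambda x,w,h:cv2.resize(x,(w,h),interpolation=cv2.INTER_CUBIC)
im=np.vstack([np.hstack([z(a[235:285,315:385],420,300),z(b[100:200,280:400],380,300)]),np.hstack([z(a[180:320,200:400],420,294),z(b[0:90,60:180],380,294)])])
cv2.imwrite('pics/f.png',im)
for n0,n1 in (('side0','s4'),('scene0','c2')):
    D=cv2.absdiff(cv2.imread(f'pics/{n0}.png'),cv2.imread(f'pics/{n1}.png')).max(2)
    n,_,st,ce=cv2.connectedComponentsWithStats((D>60).astype(np.uint8)); print(n1,[x[:5].tolist() for x in st[1:] if x[4]>25])
E
```

```text
[592.79846729 -69.94363307 233.99631809] [-1.03776726 -0.8893274  -0.30268944]
s4 [[0, 0, 19, 61, 677], [17, 0, 69, 86, 2297], [332, 0, 85, 55, 1860], [331, 55, 68, 157, 4818], [0, 75, 55, 102, 1353], [61, 75, 9, 21, 99], [56, 101, 6, 13, 49], [246, 203, 30, 18, 227], [284, 222, 7, 11, 27], [270, 224, 13, 15, 90], [0, 231, 26, 68, 1043], [140, 234, 8, 19, 84], [114, 248, 36, 55, 939], [259, 248, 11, 9, 32], [281, 270, 9, 8, 28], [0, 298, 7, 17, 78], [131, 348, 22, 18, 70], [90, 367, 30, 33, 728]]
c2 [[188, 0, 18, 26, 231], [190, 0, 30, 56, 654], [213, 0, 35, 35, 572], [389, 0, 46, 46, 1007], [178, 19, 14, 45, 272], [226, 22, 35, 41, 812], [233, 70, 31, 18, 314], [198, 88, 69, 58, 1482], [226, 91, 9, 10, 29], [263, 118, 130, 33, 1516], [192, 141, 51, 17, 448], [245, 146, 23, 31, 349], [312, 147, 10, 19, 104], [150, 150, 23, 11, 73], [136, 155, 52, 45, 1029], [286, 159, 20, 20, 140], [123, 193, 45, 53, 1385], [138, 240, 9, 8, 27], [135, 241, 38, 29, 404], [152, 251, 76, 33, 601], [142, 269, 13, 10, 33], [143, 274, 64, 22, 159], [145, 280, 62, 22, 155]]
```

View pics/f.png

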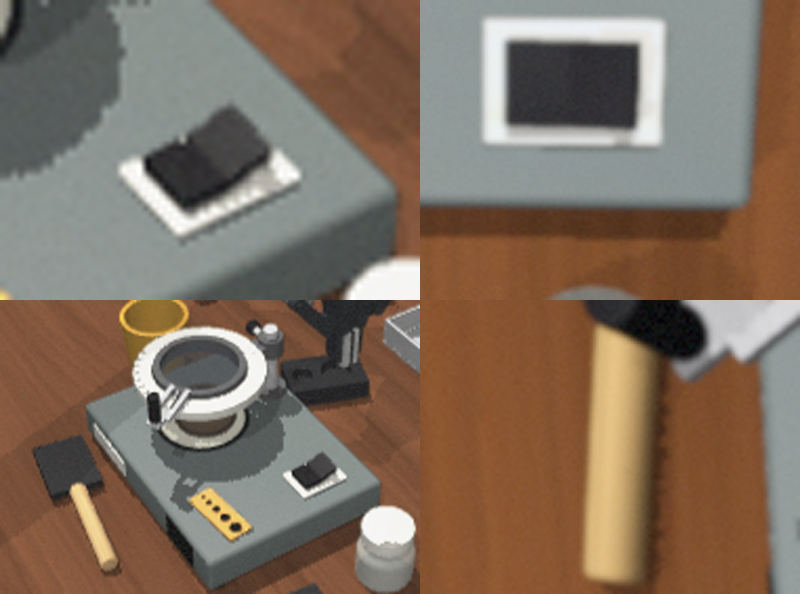

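The rocker now lies over to on: its half towards -x is level and its far half stands up. The lever is where I left it, and the loose things show no shift in the image comparison. The arm is clear, so I'm handing in.

```bash
python3 -c "
from cell import finish_job
print(finish_job())"
```

```text
the job is handed in; nothing more can be done
None
```

I pushed the analyser lever's post round with the closed fingertips, pressed the lamp rocker to its stop, and handed the job in at about 8 s of the 48 s. The hand-in reports no verdict.

- **Analyser:** the lever stands at about 1.56 rad, where 1.519 to 1.623 passes. The two views after the push gave the lever as 1.557 (side camera) and 1.541 (wrist camera). The long mark read 1.52–1.545 and 1.554 in the same views, so the two disagree by about 0.02 rad. The long mark shows inside the lever's window. The highest force I read while pushing was 2.2 N, though I only read it at the end of each move.
- **Rocker:** it met its stop with the fingertip at 55.8 mm, against the 56 mm given for fully on, and the force reached 25 N there. The last picture shows the pressed half level and the other half standing up. I did not measure its angle.
- **Loose things:** comparing the first and last pictures showed no clear change where they lie, apart from the arm, its shadow and the lever. I did not measure their positions, and I did not look at the kiln knob separately. The arm was lifted clear, at about 234 mm, when I handed in.

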